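# Clip the light probe and hold the flask down for a reading

## Robot

A 7-joint arm with a two-finger parallel gripper is mounted at the origin on the work surface. World frame = base frame: x ahead of the robot, y to its left, z up, the work surface at z = 0. Lengths are in mm, angles in degrees, forces in N, time in s.
With the tool pointing down it reaches from about 425 to 950 mm from the base axis. Payload 16.7 kg.
Tool frame: the origin (TCP) lies midway between the tips of the shut fingers; the grasp point (between the pads) lies behind it (hold_point_z is the z of the grasp point in the tool frame, in mm); z points along the fingers, y is the line along which they close (so a half turn about z gives the same grasp; the last joint's range is limited). The gripper opens to 94 mm and grips with 3 to 60 N. Pads are 16 mm wide; open, the fingers measure 119 mm over their backs; the gripper's body (75 mm by 177 mm) begins 78 mm behind the grasp point.
Start: joints at [-77.493, 24.414, 4.234, 92.017, -1.954, 63.644, -3.845], TCP at [242.706, 629.815, 184.967] pointing down, gripper open.
Joint ranges: [-163.25, 163.25], [-28.42, 122.38], [-70.27, 78.77], [12.13, 141.07], [-58.53, 238.53], [9.26, 117.41], [-156.51, 156.51]. Speed limits (degrees/s): [108.29, 108.29, 136.94, 136.94, 172.46, 172.46, 172.46].

## Interface

Orientations are given as a 3x3 rotation matrix whose columns are the frame's x, y, z axes.
In Python, from station import * gives the robot as it stands. The module is installed in compiled form; this text tells all that it offers.
- The arm moves only by the tool drive_tool, never from a script. Its argument "rows" is a list of rows, each a list of 5 numbers: the opening, from 0 (shut) to 1 (fully open), then the shift along the tool's x, y, z in cm, then the turn about the tool's z in rad. A call has exactly 8 rows; each row is the pose to reach, as a shift and turn from the pose commanded when the call began, along the tool's axes at that moment; what a row does not reach only later rows make up. A row lasts 1/12 s, in which the tool goes at most 41.7 mm and 7.16 degrees, less where a joint would pass 70% of its speed; a pose out of reach is approached as far as the arm can. A call with a gripper value outside its range is refused whole. The fingers move at their own pace and stop on an object; "grip_force" is the grip in N (left out, the last holds). Time passes only in rows, so rows that repeat a pose let the fingers close, or fill a call up. It gives the time, the measured TCP pose, the force, the opening and the grip force at its end, in the units of the state.
- sense(): the state, without advancing time (a new reading comes with each control period).
- get_image(name): name is "scene" or "top" or "wrist"; returns (picture, depth): 480x640x3 uint8, red, green, blue; 480x640 float32, mm along the optical axis (not along the pixel's ray), 0 where there is no reading.
- camera_model(name): a dict with "fx", "fy", "cx", "cy" (pixels), "cam_to_world" (4x4, takes a point from camera to world coordinates); the wrist camera has in their place "hand_eye" (4x4, takes a point from camera to tool coordinates, whose origin is the TCP and whose axes are the flange's). Camera axes: x right, y down, z forward; pixel columns grow to the right and rows downward; lengths in mm; the calibration is good to about 2 mm. A picture is of the moment at which its call begins: read the wrist's pose just before it. camera_model takes no time and is no camera call.
- job_done(): hands the job in; it is judged then, once.
The state is a dict: "time": time; "q": joint angles; "dq": joint speeds; "effort": joint torques, N m; "tcp_pos": TCP position; "tool_rot": TCP orientation; "contact_force": force on the tool from outside, world axes, zero at the start; "moment": the same for the moment, N m; "width": finger opening in mm; "gripper_force": force on a finger pad.
Only numpy, scipy, OpenCV 4.12 (cv2) and the standard library are available. Lean on these libraries where they do the work, as an engineer would, in place of code of your own. Each camera call takes 0.05 s, during which the arm holds its last target. There are 200 camera calls.

## Task

Get the sample ready for a colour reading: first push the light probe down past the sprung jaws into the twin fork clip of the reading station, with its thin tip towards the ring cradle, and let go of it so that the jaws close over it. Then set the round flask upright in the sprung ring cradle, press it down to the stop and finish while still holding it pressed down with the gripper; leave the bottle, the pot and the hand-held meter where they stand.

Things in the scene. Friction and masses are not known exactly. Their poses are not given: they have to be found in the camera images.
- station: Reading station, fixed: a black base plate 110 (x) x 250 (y) x 12 mm, origin at the centre of its underside, z up. It carries the aluminium twin fork clip on its -y half (up to 98 mm above the table) and the steel ring cradle on its +y half.
- clip_seat (a point): Where the probe's centre belongs when clipped, level along station y, tip to +y: 62 mm above the table, station x 0, y -45 mm; axes as the station's. Two 8 mm fork plates stand 38 mm either side of it along y (68 mm free gap between). Each has a 15 mm wide slot, floor 56 mm above the table, with a tall prong on the -x side (lip 35 mm above the seat) and a low one on the +x side, under the jaw.
- jaw_tip (a joint): Sprung jaw of the fork nearer the cradle (rad): steel finger hinged 16 mm to +x and 30 mm above the seat, slanting down to bar the slot 7 mm above the seat. 0 = closed, grows to 0.6 as pushed outwards (about 0.25 lets the probe by); springs back to 0. As it passes, both jaws together push it up by about 3 N and to -x by about 5 N. The probe cannot be pulled back up past them.
- jaw_tail (a joint): The same jaw on the fork farther from the cradle (rad).
- cradle (a joint): Travel of the sprung ring cradle (m): 0 = up, 0.022 = down on its stop. It does not sink under the flask's weight; it starts to move at about 3 to 5 N of push and takes about 11 N at the stop. It springs back up when let go.
- cradle_top (a point): Centre of the ring's top face, at station x = 0, y = +62 mm; moves down with the ring. Ring 68 mm outside, 42 mm inside diameter, 8 mm thick, its top 68 mm above the table when up and 46 mm when down. Three lugs with springs under it reach 55 mm from the axis on the -x, +x and +y sides.
- probe: Light probe: a rigid steel rod 12 mm in diameter and 132 mm long overall, 70 g, lying level; origin at its centre on its axis, y along the rod towards the thin tip. A black sleeve 18 mm in diameter and 50 mm long around its middle is the place to grip it (it fits between the two forks); the +y end narrows to a 7 mm tip, the -y end has a 19 mm cap.
- probe_tip (a point): End of the probe's thin tip, 66 mm from the probe's centre along its y.
- rest: Grey two-saddle rest on which the probe starts, fixed; 60 x 110 mm, 53 mm tall, origin at the centre of its underside, the probe's axis 45 mm above the table along its y. Saddles 8 mm thick at y = +38 and -38 mm; the gap between them is free down to the 8 mm base.
- flask: Stoppered round-bottomed amber glass flask, about 120 g; origin at the lowest point of the bulb, z up the neck. Bulb 54 mm in diameter, neck 22 mm in diameter from 52 to 100 mm, lip 28 mm across at 100 to 104 mm, stopper 20 mm across to 113 mm. In the ring cradle the bulb's centre stands 17 mm above the ring's top face.
- flask_bulb (a point): Centre of the flask's bulb, 27 mm above its lowest point.
- cork_ring: Cork ring on the table in which the flask starts, upright; fixed, 80 mm across, 22 mm tall, origin at the centre of its underside. The flask's lowest point stands 13 mm above the table in it.
- reagent_bottle: Bystander: white bottle, 60 mm across, 130 tall; origin at the centre of its underside. Not to be disturbed.
- sample_pot: Bystander: small clear pot with a white lid, 44 mm across, 50 tall; origin at the centre of its underside. Not to be disturbed.
- pocket_meter: Bystander: black hand-held meter lying flat, 130 x 70 x 27 mm; origin at the centre of its underside. Not to be disturbed.
Things that resemble listed ones, but are neither listed nor needed, are in the scene too. What is meant by the probe is not red, and is the larger of those in its own colour.

How it is judged (in metres and radians):
On the way, in this order (a step that is already met when the one before it is completed fails the run):
1. the probe lies in both forks, tip towards the cradle, jaws closed over it, let go (x of probe in the frame of clip_seat between -0.006 and 0.006 m and y of probe in the frame of clip_seat between -0.014 and 0.014 m and z of probe in the frame of clip_seat between -0.005 and 0.005 m and y of probe_tip in the frame of clip_seat above 0.045 m and angle between the y axis of probe and the y axis of station, either way round below 0.1 rad and value of joint each of jaw_tip, jaw_tail below 0.15 rad and contact force between the fingers and probe below 0.3 N), for 0.2 s.
2. the flask sits upright in the ring cradle and is pressed down by the gripper (value of joint cradle above 0.018 m and horizontal distance between flask_bulb and cradle_top below 0.006 m and z of flask_bulb in the frame of cradle_top between 0.01 and 0.022 m and angle between flask's own z axis and vertical below 0.2 rad and contact force between the fingers and flask above 1 N), for 0.2 s.
At the end, for the whole second after the job is handed in: Probe let go in the clip: centre within 6 mm sideways, 14 lengthwise, 5 in height of the seat, 0.1 rad, tip to the cradle, jaws under 0.15 rad. Flask in the ring: bulb within 6 mm of its axis, 10-22 mm above its top, tilt under 0.2 rad; fingers press on it (over 1 N), ring 18 mm down or more (all of step 1 and all of step 2); the arm keeps its last pose, push and grip.
It fails at once if a bystander is moved by more than 30 mm (distance of any of reagent_bottle, sample_pot, pocket_meter from where it was at the start of the episode above 0.03 m).
It also fails if it takes over 59 s, if anything falls off the work surface, if the arm or the gripper's body presses on something with over 40 N, if the wrist force passes 120 N, or if a joint passes its speed limit or range.

## Working session

There is one attempt and no reset: what is moved stays moved. The work goes in short steps, Python scripts to look and compute and a tool call to move; the robot and the scene stay as the last step left them, time stands still between calls to the robot, and variables do not carry over. Pictures are saved under pics/ and viewed, at most 10 in all, crops included, and the job is handed in when it is done.

Besides the shell and the picture viewer there is one more tool, called after ">>>" as name(argument=value, ...) on one line, values as JSON. drive_tool: Moves the arm, as the interface text tells. Its arguments: {"type":"object","properties":{"rows":{"type":"array","items":{"type":"array","items":{"type":"number"}}},"grip_force":{"type":"number"}},"required":["rows"]}

```bash
mkdir -p pics
cat > h.py <<'E'
from station import *
import numpy as np, cv2
def grab(n,tag):
    s=sense(); p,d=get_image(n); cv2.imwrite(f'pics/{tag}.png',p[:,:,::-1]); np.savez(f'pics/{tag}.npz',p=p,d=d,pos=s['tcp_pos'],R=s['tool_rot'])
def world(n,tag,u,v,z=None):
    """pixel -> world; median depth 3x3, or plane z"""
    f=np.load(f'pics/{tag}.npz'); m=camera_model(n); d=f['d']
    if n=='wrist':
        T=np.eye(4);T[:3,:3]=f['R'];T[:3,3]=f['pos'];T=T@np.array(m['hand_eye'])
    else: T=np.array(m['cam_to_world'])
    r=np.array([(u-m['cx'])/m['fx'],(v-m['cy'])/m['fy'],1.])
    if z is None:
        w=d[int(v)-1:int(v)+2,int(u)-1:int(u)+2]; w=w[w>0]; k=np.median(w) if len(w) else np.nan
    else: k=(z-T[2,3])/(T[:3,:3]@r)[2]
    return T[:3,:3]@(r*k)+T[:3,3]
E
python3 - <<'E'
from h import *
np.set_printoptions(precision=3,suppress=True)
s=sense();print(s['tool_rot'],s['tcp_pos'],s['time'],s['width'])
try: print(hold_point_z)
except Exception as e: print(e, s.keys())
grab('top','t0');grab('scene','s0')
print(camera_model('wrist')['hand_eye'])
E
```

```text
[[-0.933  0.36  -0.   ]
 [ 0.36   0.933 -0.001]
 [-0.    -0.001 -1.   ]] [242.585 629.391 184.256] 0.0 94.24390357235855
-18.8
[[  -0.      -0.962   -0.274   79.464]
 [   1.      -0.       0.      -0.64 ]
 [  -0.      -0.274    0.962 -200.74 ]
 [   0.       0.       0.       1.   ]]
```

View pics/t0.png

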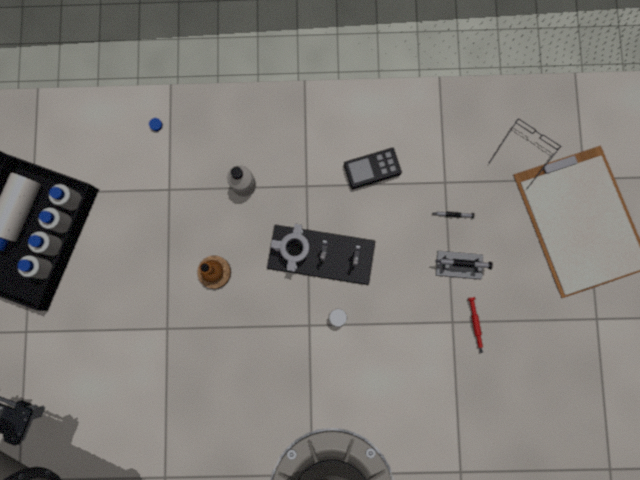

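View pics/s0.png

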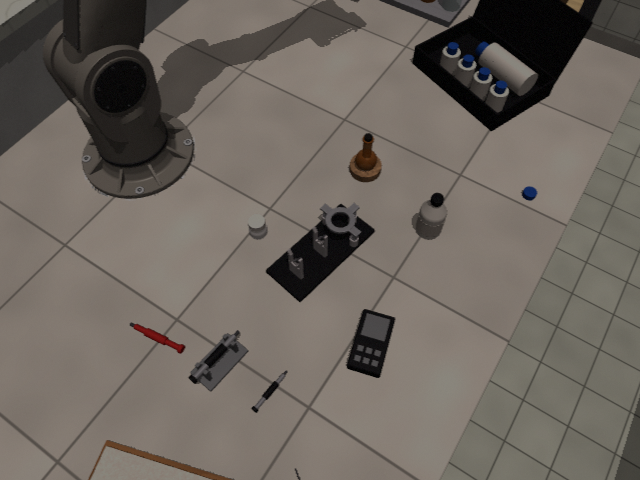

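Top view: the probe candidates are the black/steel rod on the rest (462,265), a smaller black/steel one (454,214) and a red one (476,322). The one on the rest fits because it is not red and is the larger of its colour. The station is at (321,254), with its ring at (293,247), and the flask is at (212,271). I'll confirm in a crop.

Run:
```python
from h import *
np.set_printoptions(precision=1,suppress=True)
im=cv2.imread('pics/t0.png')
a=cv2.resize(im[195:355,420:500],None,fx=3.7,fy=3.7,interpolation=cv2.INTER_CUBIC)
b=cv2.resize(im[215:295,260:385],None,fx=3.7,fy=3.7,interpolation=cv2.INTER_CUBIC)
o=np.zeros((592,296+463,3),np.uint8);o[:,:296]=a;o[:296,296:296+b.shape[1]]=b[:,:463]
c=cv2.resize(im[245:300,180:240],None,fx=4.5,fy=4.5,interpolation=cv2.INTER_CUBIC);o[300:300+c.shape[0],296:296+c.shape[1]]=c
cv2.imwrite('pics/c1.png',o)
for n,u,v,z in [('rest',461,265,45),('station',321,254,12),('ring',293,247,68),('flaskstop',208,266,126),('pot',337,318,50),('bottle',237,174,130),('meter',372,168,27),('small',454,214,9),('red',476,324,9)]: print(n,world('top','t0',u,v,z),world('top','t0',u,v))
print(camera_model('top')['cam_to_world'],camera_model('top')['fx'])
```

```text
rest [ 517.4 -313.8   45. ] [ 516.8 -312.5   50.8]
station [554.8  13.2  12. ] [549.5  12.6  54.8]
ring [565.7  77.   68. ] [572.2  80.   20.4]
flaskstop [519.7 262.8 126. ] [519.9 263.1 124.5]
pot [400.6 -21.2  50. ] [400.6 -21.2  48.6]
bottle [726.8 197.6 130. ] [726.8 197.6 129.9]
meter [ 760.6 -115.3   27. ] [ 760.8 -115.4   26.2]
small [ 645.5 -311.5    9. ] [ 644.1 -309.8   16.8]
red [ 380.4 -349.2    9. ] [ 380.4 -346.4   20.7]
[[  -0.    -1.     0.1  378.6]
 [  -1.     0.     0.    -8.1]
 [  -0.    -0.1   -1.  1450.1]
 [   0.     0.     0.     1. ]] 601.4989257079937
```

View pics/c1.png

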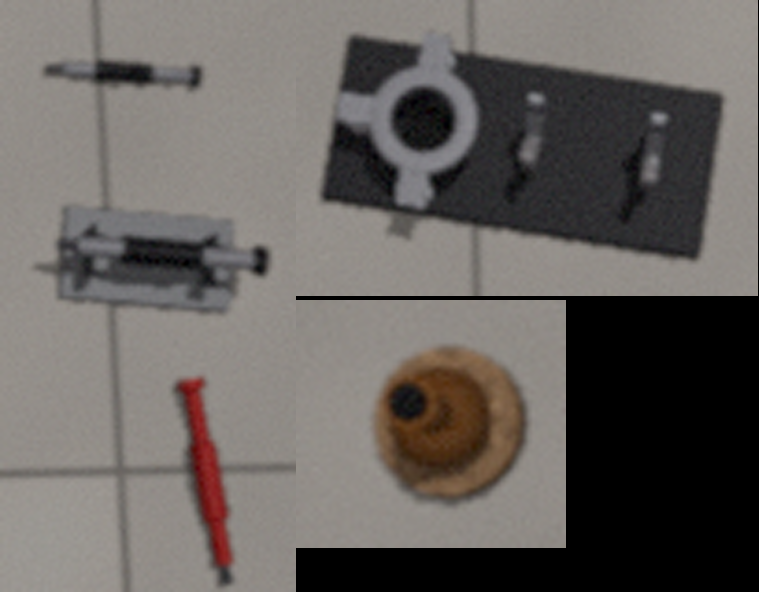

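The crop confirms it. The rod on the rest has a black sleeve, its tip to the left at (75,243) and its cap at (267,260), and it is larger than the loose black one. The ring is at crop (423,119).

Run:
```python
from h import *
np.set_printoptions(precision=1,suppress=True)
P=lambda X,Y,z,o: world('top','t0',(X-o[0])/3.7+o[1],Y/3.7+o[2],z)
S=(296,260,215);L=(0,420,195)
c=[P(x,y,12,S) for x,y in [(350,36),(722,95),(697,259),(321,200)]]
print('station',np.mean(c,0)); 
for a,b in((0,1),(3,2)):
  d=c[a]-c[b];print('yaw',np.degrees(np.arctan2(-d[0],d[1])),np.linalg.norm(d))
print('ring',P(423,119,68,S))
a,b=P(80,243,45,L),P(268,260,45,L);d=a-b;print('probe',np.degrees(np.arctan2(-d[0],d[1])),np.linalg.norm(d),'sleeve',P(163.5,255,45,L))
c=[P(x,y,8,L) for x,y in [(63,205),(233,218),(232,312),(57,297)]];print('rest',np.mean(c,0))
for a,b in((0,1),(3,2)):
  d=c[a]-c[b];print('yaw',np.degrees(np.arctan2(-d[0],d[1])),np.linalg.norm(d))
f=lambda X,Y,z: world('top','t0',(X-296)/4.5+180,(Y-300)/4.5+245,z)
print('cork',f(450,423,22),'stop',f(408,402,126))
s=sense();print(s['time'],np.degrees(np.arctan2(s['tool_rot'][1][0],s['tool_rot'][0][0])))
```

```text
station [553.   13.1  12. ]
yaw -10.461882279735327 246.5663754862857
yaw -10.186299404831988 246.517190444581
ring [565.3  74.   68. ]
probe -6.518098351629219 118.33894433645398 sleeve [ 519.8 -321.3   45. ]
rest [ 521.9 -318.3    8. ]
yaw -5.742174562095846 110.10408646247402
yaw -6.20068657478149 112.7046346384274
cork [515.2 269.   22. ] stop [516.1 269.7 126. ]
0.1 158.92354405761927
```

```bash
cat >> h.py <<'E'
def go(x,y,z,a=None,frm=None,fa=None):
    """shift (cm, tool axes) and turn from current (or given) pose to TCP x,y,z with tool-x yaw a deg"""
    s=sense(); R=np.array(s['tool_rot']); p=np.array(s['tcp_pos'])
    ca=np.degrees(np.arctan2(R[1,0],R[0,0]))
    if frm is not None:
        p=np.array(frm); ca=fa; t=np.radians(fa); R=np.array([[np.cos(t),np.sin(t),0],[np.sin(t),-np.cos(t),0],[0,0,-1]])
    print('sh',np.round(R.T@(np.array([x,y,z])-p)/10,2),'turn',None if a is None else round(float(np.radians(-((a-ca+180)%360-180))),3), 'from',np.round(p,1),round(float(ca),2))
E
python3 -c "
from h import *
go(470,370,230,130)
go(560,-20,230,90)
"
```

```text
sh [-30.55 -16.04  -4.54] turn 0.505 from [242.6 629.5 184.4] 158.92
sh [-52.98 -49.19  -4.51] turn 1.203 from [242.6 629.5 184.4] 158.92
```

>>> drive_tool(rows=[[1,-4,-2,-0.6,0.06],[1,-8,-4,-1.2,0.12],[1,-12,-6,-1.8,0.2],[1,-16,-8,-2.4,0.28],[1,-20,-10,-3,0.35],[1,-24,-12.2,-3.6,0.4],[1,-27.5,-14.4,-4.2,0.46],[1,-30.5,-16,-4.5,0.5]])

```text
time: 0.77
tcp_pos: [461.6, 379.8, 228.8]
tool_rot: [[-0.644, 0.765, -0.0], [0.765, 0.644, 0.0], [0.0, -0.0, -1.0]]
contact_force: [-0.4, 0.5, 0.7]
width: 93.9
gripper_force: 0.0
```

```bash
python3 -c "
from h import *
go(565,20,230,80)
"
```

```text
sh [-34.19 -15.26  -0.13] turn 0.874 from [461.6 379.8 228.8] 130.09
```

>>> drive_tool(rows=[[1,-3.5,-1.5,0,0.11],[1,-7,-3,0,0.22],[1,-11,-4.8,0,0.33],[1,-15,-6.6,0,0.44],[1,-19,-8.3,0,0.55],[1,-23,-10,0,0.66],[1,-27,-11.8,0,0.77],[1,-30,-13.4,0,0.87]])

```text
time: 1.43
tcp_pos: [552.1, 66.7, 228.5]
tool_rot: [[0.172, 0.985, 0.0], [0.985, -0.172, 0.0], [0.0, 0.0, -1.0]]
contact_force: [0.4, 0.3, -0.5]
width: 94.1
gripper_force: 0.0
```

```bash
python3 -c "
from h import *
grab('wrist','w1');print(sense()['dq'],np.round(sense()['tcp_pos']))
"
```

```text
[-1.93221637 -1.0915665  -1.90379173  0.43597427  1.6400057   0.18470844
  1.62708743] [553.  58. 229.]
```

View pics/w1.png

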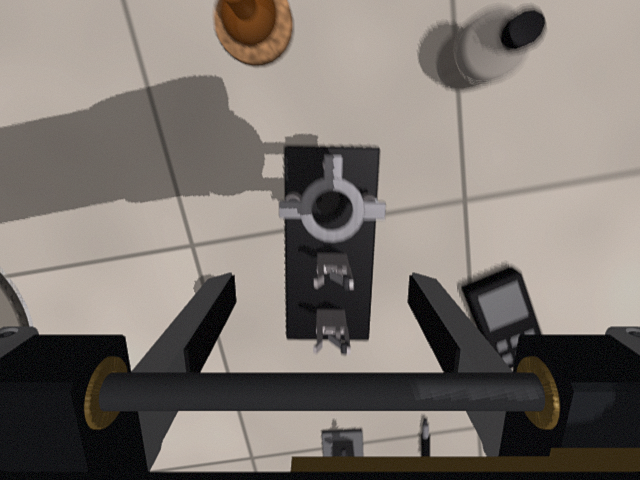

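The wrist view shows the plate corners at (285,147), (380,148), (370,341) and (285,339), the ring centre at about (332,210), and the forks at about (334,268) and (333,327).

Run:
```python
from h import *
np.set_printoptions(precision=1,suppress=True)
W=lambda u,v,z=None: world('wrist','w1',u,v,z)
c=[W(u,v,12) for u,v in [(285,147),(380,148),(370,341),(285,339)]];print(np.array(c),np.mean(c,0))
for a,b in((0,3),(1,2)):
  d=c[a]-c[b];print('yaw',np.degrees(np.arctan2(-d[0],d[1])),np.linalg.norm(d))
print('ring',W(332,210,68))
# depth: points z 60..72 near ring, and fork tops
f=np.load('pics/w1.npz')
vv,uu=np.mgrid[140:360:1,270:400:1]; pts=np.array([W(u,v) for u,v in zip(uu.ravel(),vv.ravel())])
ok=np.isfinite(pts[:,0]);pts=pts[ok]
y=np.array([np.sin(np.radians(10.3)),np.cos(np.radians(10.3)),0]);x=np.array([y[1],-y[0],0]);o=np.array([553,13.1,0])
L=np.c_[(pts-o)@x,(pts-o)@y,pts[:,2]]
r=L[(abs(L[:,2]-68)<4)&(L[:,1]>20)]; print('ring n',len(r),r[:,:2].min(0),r[:,:2].max(0))
for lo,hi in((-30,20),(-110,-50)):
  q=L[(L[:,1]>lo)&(L[:,1]<hi)&(L[:,2]>50)&(L[:,2]<105)&(abs(L[:,0])<50)]
  if len(q)==0: print('none');continue
  for z0,z1 in((90,105),(75,90),(60,75)):
    k=q[(q[:,2]>z0)&(q[:,2]<z1)]
    if len(k): print(lo,z0,len(k),np.percentile(k,5,axis=0),np.percentile(k,95,axis=0))
p=L[(abs(L[:,2]-12)<5)]
import cv2
h=cv2.minAreaRect(p[:,:2].astype(np.float32));print(h)
go(530,-240,230,83.9)
```

```text
[[ 523.2  140.4   12. ]
 [ 629.2  120.8   12. ]
 [ 584.4 -123.2   12. ]
 [ 474.1 -100.9   12. ]] [552.7   9.3  12. ]
yaw -11.502024307507778 246.2070898181767
yaw -10.404294785924286 248.08306766220957
ring [564.   70.9  68. ]Traceback (most recent call last):
  File "<stdin>", line 10, in <module>
  File "<stdin>", line 3, in <lambda>
  File "h.py", line 7, in world
    f=np.load(f'pics/{tag}.npz'); m=camera_model(n); d=f['d']
                                    ~~~~~~~~~~~~^^^
ValueError: time passes only in moves, steps and waits
```

Run:
```python
from h import *
go(520,-250,200,83.9)
```

```text
sh [-30.85   2.48   2.96] turn -0.082 from [553.3  57.8 228.9] 79.22
```

>>> drive_tool(rows=[[1,-4,0.3,0.4,-0.01],[1,-8,0.6,0.8,-0.02],[1,-12,0.9,1.2,-0.03],[1,-16,1.2,1.6,-0.04],[1,-20,1.5,2,-0.05],[1,-24,1.8,2.4,-0.06],[1,-28,2.1,2.8,-0.07],[1,-30.8,2.5,3,-0.08]])

```text
time: 2.15
tcp_pos: [523.8, -242.7, 198.1]
tool_rot: [[0.089, 0.996, -0.001], [0.996, -0.089, -0.0], [-0.001, -0.0, -1.0]]
contact_force: [-0.8, -0.5, -0.0]
width: 93.9
gripper_force: 0.0
```

>>> drive_tool(rows=[[1,0,0,0,0],[1,0,0,0,0],[1,0,0,0,0],[1,0,0,0,0],[1,0,0,0,0],[1,0,0,0,0],[1,0,0,0,0],[1,0,0,0,0]])

```text
time: 2.82
tcp_pos: [525.5, -238.8, 198.5]
tool_rot: [[0.086, 0.996, 0.0], [0.996, -0.086, 0.0], [0.0, 0.0, -1.0]]
contact_force: [-0.1, -0.5, 0.3]
width: 94.2
gripper_force: 0.0
```

```bash
python3 -c "
from h import *
grab('wrist','w2')
go(521,-319,65,83.9)
"
```

```text
sh [-8.01  0.24 13.35] turn 0.02 from [ 525.5 -238.9  198.5] 85.05
```

View pics/w2.png

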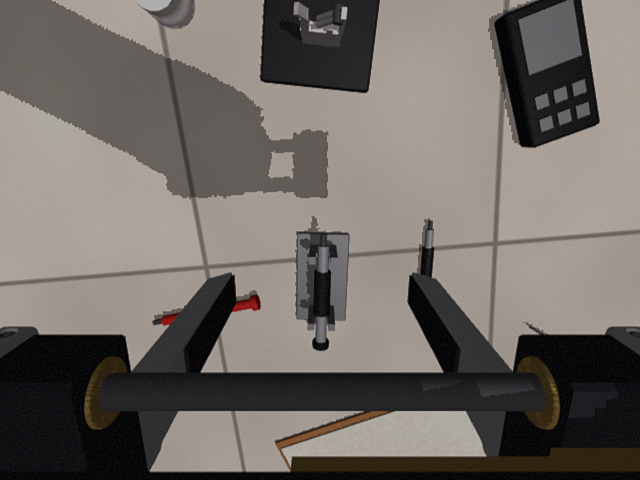

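The probe's tip is at about (323,234), its cap end at (321,349), and the sleeve runs from (322,270) to (321,317).

Run:
```python
from h import *
np.set_printoptions(precision=1,suppress=True)
W=lambda u,v,z=None: world('wrist','w2',u,v,z)
a,b,c,e=W(323,235,45),W(321,349,45),W(322.5,270,47),W(321.5,317,47)
d=a-b;print(a,b,(a+b)/2,np.linalg.norm(d),np.degrees(np.arctan2(-d[0],d[1])),c,e,(c+e)/2)
c=[W(u,v,8) for u,v in [(297,232),(349,234),(346,321),(297,319)]];print(np.mean(c,0))
```

```text
[ 525.6 -257.5   45. ] [ 511.9 -390.8   45. ] [ 518.8 -324.1   45. ] 133.9560500992998 -5.868024920573703 [ 521.9 -295.    47. ] [ 516.1 -349.7   47. ] [ 519.  -322.3   47. ]
[ 519.6 -320.     8. ]
```

>>> drive_tool(rows=[[1,-2,0,2,0],[1,-4.5,0.1,4.5,0.01],[1,-6.5,0.1,7,0.017],[1,-7.8,0.1,9,0.017],[1,-8.3,0.1,10.5,0.017],[1,-8.3,0.1,12,0.017],[1,-8.3,0.1,12,0.017],[1,-8.3,0.1,12,0.017]])

```text
time: 3.53
tcp_pos: [519.0, -321.5, 78.3]
tool_rot: [[0.104, 0.995, -0.001], [0.995, -0.104, 0.0], [0.0, -0.001, -1.0]]
contact_force: [0.2, -0.8, -0.0]
width: 93.7
gripper_force: 0.0
```

```bash
python3 -c "
from h import *
go(519.2,-321.5,26.5,84.1)
"
```

```text
sh [0.   0.02 5.18] turn -0.001 from [ 519.  -321.5   78.3] 84.06
```

>>> drive_tool(rows=[[1,0,0,1.5,0],[1,0,0,3,0],[1,0,0,4.2,0],[1,0,0,5.2,0],[1,0,0,5.2,0],[0.4,0,0,5.2,0],[0.1,0,0,5.2,0],[0.1,0,0,5.2,0]], grip_force=25)

```text
time: 4.2
tcp_pos: [519.5, -322.4, 27.3]
tool_rot: [[0.104, 0.995, 0.001], [0.995, -0.104, -0.0], [-0.0, 0.001, -1.0]]
contact_force: [-0.3, 0.2, -0.5]
width: 77.6
gripper_force: 0.0
```

>>> drive_tool(rows=[[0.05,0,0,0,0],[0.05,0,0,0,0],[0.05,0,0,0,0],[0.05,0,0,0,0],[0.05,0,0,0,0],[0.05,0,0,0,0],[0.05,0,0,0,0],[0.05,0,0,0,0]])

```text
time: 4.87
tcp_pos: [519.1, -322.1, 26.4]
tool_rot: [[0.104, 0.995, -0.0], [0.995, -0.104, -0.0], [-0.0, -0.0, -1.0]]
contact_force: [-0.6, 0.1, 0.3]
width: 24.2
gripper_force: 0.0
```

>>> drive_tool(rows=[[0,0,0,0,0],[0,0,0,0,0],[0,0,0,0,0],[0,0,0,0,0],[0,0,0,-1,0],[0,0,0,-3,0],[0,0,0,-5,0],[0,0,0,-7,0]])

```text
time: 5.53
tcp_pos: [518.8, -322.2, 97.8]
tool_rot: [[0.104, 0.995, -0.0], [0.995, -0.104, -0.0], [-0.0, -0.0, -1.0]]
contact_force: [-0.0, -0.4, -0.0]
width: 16.1
gripper_force: 24.4
```

```bash
python3 -c "
from h import *
print(sense()['width'],sense()['gripper_force'],sense()['contact_force'])
go(500,-180,190,79.6)
"
```

```text
16.11630076724771 24.43377435207367 [-0.00102067 -0.41230404 -0.02520791]
sh [13.95 -3.36 -9.22] turn 0.077 from [ 518.8 -322.2   97.8] 84.02
```

>>> drive_tool(rows=[[0,2,0,-2,0.01],[0,5,0,-4,0.02],[0,8,-0.2,-6,0.03],[0,11,-0.4,-8,0.04],[0,14,-0.6,-9,0.05],[0,17,-0.8,-9,0.06],[0,19,-0.9,-9,0.07],[0,19.2,-0.9,-9,0.077]])

```text
time: 6.2
tcp_pos: [530.6, -125.9, 187.1]
tool_rot: [[0.176, 0.984, 0.001], [0.984, -0.176, 0.002], [0.002, 0.0, -1.0]]
contact_force: [0.4, -0.4, -0.3]
width: 16.2
gripper_force: 24.4
```

>>> drive_tool(rows=[[0,0,0,0,0],[0,0,0,0,0],[0,0,0,0,0],[0,0,0,0,0],[0,0,0,0,0],[0,0,0,0,0],[0,0,0,0,0],[0,0,0,0,0]])

```text
time: 6.87
tcp_pos: [530.0, -130.4, 186.4]
tool_rot: [[0.18, 0.984, -0.0], [0.984, -0.18, -0.0], [-0.0, -0.0, -1.0]]
contact_force: [0.8, -0.1, -1.0]
width: 16.2
gripper_force: 24.4
```

```bash
python3 -c "
from h import *
grab('wrist','w3');grab('top','t3')
s=sense();print(s['width'],s['tcp_pos'])
"
```

```text
15.631830788830383 [ 530.08676235 -130.27709261  186.43369646]
```

View pics/w3.png

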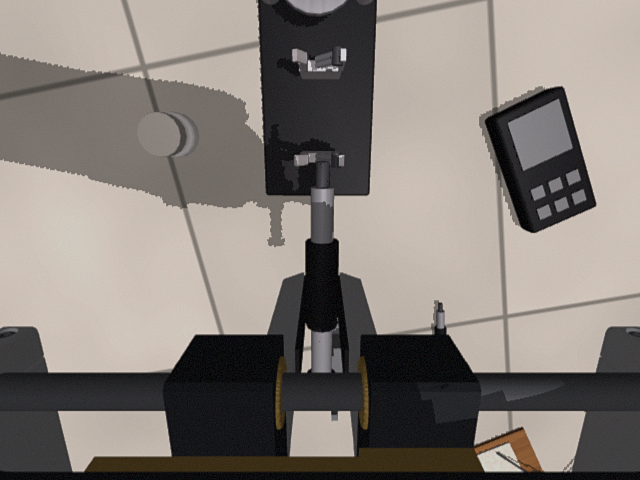

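The probe is held by the sleeve, which shows at (322,240-330), with the rod at (322,210). The tail fork is at about (320,158), the tip fork at about (322,60), and the plate's near corners are at (266,194) and (369,194).

```bash
cat >> h.py <<'E'
def cloud(n,tag,u0,u1,v0,v1):
    f=np.load(f'pics/{tag}.npz'); m=camera_model(n); d=f['d'][v0:v1,u0:u1]
    if n=='wrist':
        T=np.eye(4);T[:3,:3]=f['R'];T[:3,3]=f['pos'];T=T@np.array(m['hand_eye'])
    else: T=np.array(m['cam_to_world'])
    v,u=np.mgrid[v0:v1,u0:u1]; k=d>0
    P=np.c_[(u[k]-m['cx'])/m['fx']*d[k],(v[k]-m['cy'])/m['fy']*d[k],d[k]]
    return P@T[:3,:3].T+T[:3,3]
E
python3 - <<'E'
from h import *
np.set_printoptions(precision=1,suppress=True)
R=np.load('pics/w3.npz')['R'];tp=np.load('pics/w3.npz')['pos']
def rod(v0,v1):
    p=(cloud('wrist','w3',305,340,v0,v1)-tp)@R
    p=p[p[:,2]<p[:,2].min()+12]
    top=p[p[:,2]<p[:,2].min()+2.5]
    print(v0,'tool x',p[:,0].min(),p[:,0].max(),'y mid',p[:,1].min(),p[:,1].max(),'z top',np.percentile(p[:,2],5), 'med y of top',np.median(top[:,1]))
for v in (160,190,200,215,228,243,255,265): rod(v,v+8)
t=np.radians(10.4)
y=np.array([np.sin(t),np.cos(t),0]);x=np.array([y[1],-y[0],0]);o=np.array([553,13.1,0])
def show(tag,n,box):
  L=cloud(n,tag,*box)-o; L=np.c_[L@x,L@y,L[:,2]]
  pl=L[abs(L[:,2]-12)<4]; print(tag,'plate',cv2.minAreaRect(pl[:,:2].astype(np.float32)))
  for lo,hi in((-30,20),(-110,-50)):
    q=L[(L[:,1]>lo)&(L[:,1]<hi)&(abs(L[:,0])<50)]
    for z0,z1 in((92,104),(80,92),(70,80),(60,70),(50,60)):
      k=q[(q[:,2]>z0)&(q[:,2]<z1)]
      if len(k)>3: print(lo,z0,len(k),np.percentile(k,3,axis=0),np.percentile(k,97,axis=0))
  r=L[(abs(L[:,2]-68)<4)&(L[:,1]>20)]
  if len(r): print('ring',r.min(0),r.max(0))
show('w3','wrist',(255,380,0,200))
show('t0','top',(262,382,215,292))
E
```

```text
160 tool x 64.2720049964131 67.43748872488969 y mid -2.6777716222763903 3.8218915239434184 z top -23.309502791064393 med y of top 0.2967722637207806
190 tool x 49.573704560908766 53.74891132130888 y mid -5.2722083326183276 5.905208386104742 z top -26.1184084215986 med y of top 0.2904676472464176
200 tool x 44.22811424393172 48.76174466082618 y mid -5.297388122375477 5.936762769381544 z top -25.882227502236944 med y of top 0.29297052103134485
215 tool x 36.26320552564714 41.17279126975172 y mid -5.376829848753994 6.030826452248454 z top -25.89587186146191 med y of top 0.2916922067542033
228 tool x 29.084708795470462 34.52882585200058 y mid -5.461730402610074 6.100806397825146 z top -26.083237637643514 med y of top 0.2909816111267749
243 tool x 21.00564090772466 26.84223515674298 y mid -8.740787753594953 8.80830320086208 z top -28.792061655039845 med y of top -0.220550001296057
255 tool x 13.830033906560143 21.03854990538185 y mid -8.834842152310245 8.936265754782742 z top -28.841918634221688 med y of top 0.2847461425152856
265 tool x 8.216295972330013 15.687464183877847 y mid -8.91113
[... 581 characters left out ...]
5 -79.7  79.7]
-110 60 21 [-13.8 -86.7  61.2] [ 14.8 -80.1  69.2]
-110 50 58 [ -7.9 -87.7  55.9] [ -2.4 -80.6  58.5]
ring [-24.4  26.7  64. ] [23.6 37.3 70.9]
t0 plate ((4.913421630859375, 0.213531494140625), (182.70919799804688, 287.5795593261719), 8.367626190185547)
-30 92 32 [-15.  -10.3  92.6] [ 23.6  -0.8 100.2]
-30 80 21 [-9.3 -9.2 80.9] [14.1 -1.2 90.8]
-30 70 11 [ 1.7 -8.9 72. ] [ 6.4 -1.1 78.1]
-30 50 8 [-12.2  -8.7  51.4] [ 1.5 -2.6 59.4]
-110 92 32 [-14.3 -86.   92.6] [ 22.7 -76.6 100.5]
-110 80 20 [ -9.8 -84.7  81. ] [ 13.7 -77.4  91.6]
-110 70 11 [  1.9 -85.2  72. ] [  9.4 -76.5  79.5]
-110 50 8 [-12.1 -83.2  53.3] [  2.6 -78.2  57. ]
ring [-52.7  30.3  64. ] [ 56.6 118.8  72. ]
```

Run:
```python
from h import *
np.set_printoptions(precision=1,suppress=True)
t=np.radians(10.4)
y=np.array([np.sin(t),np.cos(t),0]);x=np.array([y[1],-y[0],0]);o=np.array([553,13.1,0])
L=cloud('wrist','w3',255,380,0,200)-o; L=np.c_[L@x,L@y,L[:,2]]
for lo,hi in((-20,2),(-95,-72)):
  for z0,z1 in((96,103),(90,96),(84,90),(78,84),(72,78),(66,72),(60,66),(54,60)):
    k=L[(L[:,2]>z0)&(L[:,2]<z1)&(L[:,1]>lo)&(L[:,1]<hi)&(abs(L[:,0])<30)]
    h=np.histogram(k[:,0],bins=np.arange(-24,25,2))[0]; print(lo,z0,h)
```

```text
-20 96 [ 0  0 11 29 29 15  0  0  0  0  0  0  0  0  0  0  0  2 27 48 43 35 15  0]
-20 90 [ 0  0  1  6  3 22 34  2  0  0  0  0  0  0  0  0  4 34 25 11 13  9  3  0]
-20 84 [ 0  0  0  0  0  4  7 34  0  0  0  0  0  0  2 34 36  5  0  0  1  1  3  0]
-20 78 [ 0  0  0  0  3  3  4  4  0  0  0  0 10 34 25  6  0  0  0  0  0  1  1  0]
-20 72 [ 0  0  0  0  1  4  2  2  0  0  0 33 16  6  0  0  0  0  0  0  1  4  2  0]
-20 66 [ 0  0  0  0  2  4  5 14  0  0  0  0  0  0  0  4  7  7  3  0  2  4  2  0]
-20 60 [0 0 0 0 1 2 3 2 0 0 0 0 0 0 0 1 5 3 0 0 4 3 1 0]
-20 54 [ 0  0  0  0  5  3  2  2 33 22 27  7  7 12  8  6  3  2  7 15  6  3  1  0]
-95 96 [ 0  0  9 23 25  6  0  0  0  0  0  0  0  0  0  0  0  4 22 40 26 33 11  0]
-95 90 [ 0  0  1  2  1 24 18  1  0  0  0  0  0  0  0  0  2 34  9  8  6  5  0  0]
-95 84 [ 0  0  0  0  2  2 14 21  0  0  0  0  0  0  4 18 16  5  0  0  0  1  1  0]
-95 78 [ 0  0  0  0  0  0  0  0  0  0  0  0  5 22 12  4  0  0  0  0  0  0  0  0]
-95 72 [ 0  0  0  0  0  0  0  0  0  0  8 16 11  2  0  0  0  0  0  0  0  0  0  0]
-95 66 [0 0 0 0 1 2 3 1 0 0 0 0 0 0 0 0 2 2 0 0 0 0 0 0]
-95 60 [0 0 0 0 0 0 0 9 0 0 0 0 0 0 0 0 0 0 0 0 0 0 1 0]
-95 54 [ 0  0  0  0  1  0  0  0 24 21 11  1  0  0  0  0  0  0  0  0  0  0  0  0]
```

```bash
python3 -c "
from h import *
go(543.5,-33.3,100,79.6)
"
```

```text
sh [ 9.78 -0.43  8.64] turn 0.0 from [ 530.1 -130.3  186.4] 79.62
```

>>> drive_tool(rows=[[0,2,-0.1,0.5,0],[0,4.5,-0.2,1.5,0],[0,7,-0.3,3,0],[0,9,-0.4,5,0],[0,9.8,-0.43,7,0],[0,9.8,-0.43,8.6,0],[0,9.8,-0.43,8.6,0],[0,9.8,-0.43,8.6,0]], grip_force=45)

```text
time: 7.63
tcp_pos: [543.1, -33.4, 100.3]
tool_rot: [[0.18, 0.984, -0.001], [0.984, -0.18, -0.001], [-0.001, -0.001, -1.0]]
contact_force: [0.4, -0.0, -0.6]
width: 15.3
gripper_force: 43.9
```

Run:
```python
from h import *
np.set_printoptions(precision=1,suppress=True)
grab('wrist','w4');go(543.5,-33.3,42.2,79.6)
f=np.load('pics/w4.npz');R=f['R'];tp=f['pos']
p=(cloud('wrist','w4',300,345,100,270)-tp)@R
k=p[(p[:,2]<-10)&(p[:,0]<66)]
for x in (15,22,30,50,60):
  q=k[abs(k[:,0]-x)<2]; 
  if len(q): print(x,q[:,1].min(),q[:,1].max(),q[:,2].min())
# tip fork slot in tool coordinates
t=np.radians(10.4)
y=np.array([np.sin(t),np.cos(t),0]);x=np.array([y[1],-y[0],0]);o=np.array([553,13.1,0])
L=cloud('wrist','w4',255,400,60,330)-o; L=np.c_[L@x,L@y,L[:,2]]
for z0,z1 in((96,103),(90,96),(84,90),(78,84)):
    k=L[(L[:,2]>z0)&(L[:,2]<z1)&(L[:,1]>-20)&(L[:,1]<2)&(abs(L[:,0])<30)]
    print(z0,np.histogram(k[:,0],bins=np.arange(-24,25,2))[0])
r=L[(abs(L[:,2]-68)<3)&(L[:,1]>22)&(L[:,1]<100)];print('ring',r.min(0),r.max(0))
im=cv2.imread('pics/w4.png')[60:360,160:480];cv2.imwrite('pics/c4.png',cv2.resize(im,None,fx=2,fy=2))
```

```text
sh [ 0.  -0.   5.9] turn -0.0 from [543.7 -33.6 101.1] 79.58
15 -8.885708316396578 8.912464889706179 -29.96443721182744
22 -8.765289110258847 8.823296172635033 -29.739790840378888
30 -5.469936228721868 6.121515891733468 -26.56278929322105
50 -5.2669844991596655 5.88469340371282 -26.874459526956137
60 -2.6945852838107225 3.3039216281875787 -23.919418458449343
96 [ 0  0 12 46 49 10  0  0  0  0  0  0  0  0  0  0  0  5 45 73 55 56 29  0]
90 [ 0  0  3  4  7 48 36  2  0  0  0  0  0  0  0  0  5 59 24 11 18 10  4  0]
84 [ 0  0  0  0  3  4 15 36  0  0  0  0  0  0  0 39 57  9  0  0  0  0  3  0]
78 [ 0  0  0  0  2  5  4 17  0  0  0  0  0  0  0  5  0  0  0  0  0  0  2  0]
ring [-42.3  27.5  65. ] [46.4 75.7 71. ]
```

View pics/c4.png

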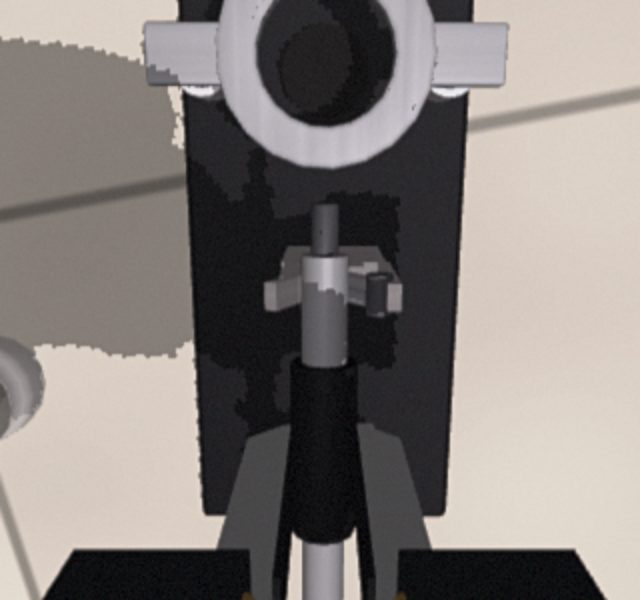

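The probe is over the slot, seen between the prongs at crop (325,290). I'll press down.

>>> drive_tool(rows=[[0,0,0,0.7,0],[0,0,0,1.4,0],[0,0,0,2,0],[0,0,0,2.5,0],[0,0,0,3,0],[0,0,0,3.5,0],[0,0,0,4,0],[0,0,0,4,0]])

```text
time: 8.35
tcp_pos: [542.4, -32.9, 59.3]
tool_rot: [[0.18, 0.984, -0.002], [0.984, -0.18, -0.0], [-0.0, -0.002, -1.0]]
contact_force: [-4.5, 1.8, -1.1]
width: 15.0
gripper_force: 43.9
```

>>> drive_tool(rows=[[0,0,0,0.4,0],[0,0,0,0.7,0],[0,0,0,1,0],[0,0,0,1.3,0],[0,0,0,1.6,0],[0,0,0,1.9,0],[0,0,0,1.9,0],[0,0,0,1.9,0]])

```text
time: 9.02
tcp_pos: [543.6, -33.0, 42.7]
tool_rot: [[0.18, 0.984, 0.0], [0.984, -0.18, 0.001], [0.001, -0.0, -1.0]]
contact_force: [-14.5, 2.1, 38.0]
width: 15.5
gripper_force: 47.5
```

Run:
```python
from h import *
np.set_printoptions(precision=1,suppress=True)
s=sense();print(s['contact_force'],s['width'],s['tcp_pos'])
grab('wrist','w5')
f=np.load('pics/w5.npz');R=f['R'];tp=f['pos']
W=cloud('wrist','w5',300,345,100,270);p=(W-tp)@R
for x in (15,22,30,50,60):
  q=abs(p[:,0]-x)<2; q=q&(p[:,2]<p[q,2].min()+5);print(x,p[q,1].min(),p[q,1].max(),p[q,2].min(),W[q,2].max())
im=cv2.imread('pics/w5.png')[60:360,160:480];cv2.imwrite('pics/c5.png',cv2.resize(im,None,fx=2,fy=2))
```

```text
[-14.5   2.1  38. ] 15.547118043039934 [543.6 -33.   42.7]
15 -7.57724742781094 7.101305955170941 -29.7092218477762 72.40778973490308
22 -7.4809592946522745 7.545576569621335 -30.236013134189538 72.94146581074673
30 -5.923187391947459 5.512253543387719 -26.539748521073722 69.25473350947027
50 -5.2474444662629365 5.336829114466192 -27.268245787340543 70.00828231484059
60 -3.212791758237124 3.3231346900629903 -24.233686651248867 66.98959123148862
```

>>> drive_tool(rows=[[0,0,0,-0.05,0],[0.6,0,0,-0.1,0],[0.6,0,0,-0.1,0],[0.6,0,0,-0.1,0],[0.6,0,0,-0.1,0],[0.6,0,0,-0.1,0],[0.6,0,0,-0.1,0],[0.6,0,0,-0.1,0]])

```text
time: 9.73
tcp_pos: [543.5, -33.0, 42.4]
tool_rot: [[0.18, 0.984, -0.0], [0.984, -0.18, -0.0], [-0.0, -0.0, -1.0]]
contact_force: [0.1, 0.1, -0.8]
width: 55.5
gripper_force: 0.0
```

>>> drive_tool(rows=[[0.6,0,0,-0.5,0],[0.6,0,0,-2,0],[0.6,0,0,-4,0],[0.6,0,0,-7,0],[0.6,0,0,-10,0],[0.6,0,0,-13,0],[0.6,-2,0,-15,0],[0.6,-5,0,-15,0]])

```text
time: 10.4
tcp_pos: [537.0, -80.7, 196.6]
tool_rot: [[0.176, 0.984, 0.006], [0.984, -0.176, 0.001], [0.002, 0.005, -1.0]]
contact_force: [1.4, -0.1, 0.1]
width: 56.3
gripper_force: 0.0
```

>>> drive_tool(rows=[[0.8,-2,0,0,0],[0.8,-4,0,0,0],[0.8,-4.5,0,0,0],[0.8,-4.5,0,0,0],[0.8,-4.5,0,0,0],[0.8,-4.5,0,0,0],[0.8,-4.5,0,0,0],[0.8,-4.5,0,0,0]])

```text
time: 11.07
tcp_pos: [526.6, -125.6, 192.4]
tool_rot: [[0.179, 0.984, -0.0], [0.984, -0.179, -0.0], [-0.0, -0.0, -1.0]]
contact_force: [0.1, -0.8, 0.0]
width: 74.9
gripper_force: 0.0
```

Run:
```python
from h import *
np.set_printoptions(precision=1,suppress=True)
s=sense();print(s['contact_force'],s['width'],s['tcp_pos'])
grab('wrist','w6')
im=cv2.imread('pics/w6.png')[0:300,160:480];cv2.imwrite('pics/c6.png',cv2.resize(im,None,fx=2,fy=2,interpolation=cv2.INTER_CUBIC))
t=np.radians(10.4)
y=np.array([np.sin(t),np.cos(t),0]);x=np.array([y[1],-y[0],0]);o=np.array([553,13.1,0])
L=cloud('wrist','w6',230,410,0,300)-o; L=np.c_[L@x,L@y,L[:,2]]
for y0 in (-100,-62,-50,-38,-25,-18,2,10,14,18):
  k=L[(abs(L[:,1]-y0)<3)&(abs(L[:,0])<14)&(L[:,2]>45)]
  if len(k): print(y0,len(k),k[:,0].min(),k[:,0].max(),'ztop',np.percentile(k[:,2],97))
for lo,hi in((-20,2),(-95,-72)):
  for z0,z1 in((96,103),(90,96),(84,90),(78,84),(72,78),(66,72)):
    k=L[(L[:,2]>z0)&(L[:,2]<z1)&(L[:,1]>lo)&(L[:,1]<hi)&(abs(L[:,0])<30)]
    print(lo,z0,np.histogram(k[:,0],bins=np.arange(-24,25,2))[0])
r=L[(abs(L[:,2]-68)<3)&(L[:,1]>22)&(L[:,1]<100)];print('ring',r.min(0),r.max(0))
```

```text
[ 0.1 -0.8  0. ] 74.89264506661753 [ 526.6 -125.6  192.4]
-100 89 -6.828961526324312 4.162712754833601 ztop 69.84199473176034
-62 139 -9.357503470473471 7.513550428896288 ztop 72.39472178036222
-50 140 -9.28192431642427 7.388558151970329 ztop 72.67084414205871
-38 152 -9.235226370252976 8.262048756713305 ztop 72.66976348313942
-25 161 -9.136531292866335 8.088859829805504 ztop 72.61016222396628
-18 100 -5.660269360300811 6.231302861968551 ztop 70.5011137453371
2 112 -5.602752416102774 5.307642573885114 ztop 70.12537940297163
10 62 -4.72336690726733 5.238009062555466 ztop 68.35520104224628
14 67 -3.090805942942908 2.7359548259726623 ztop 67.42039906847137
18 54 -3.087125774459832 2.7131526596611573 ztop 67.50332180773893
-20 96 [ 0  0  9 25 34  6  0  0  0  0  0  0  0  0  0  0  0  0 29 37 35 38 17  0]
-20 90 [ 0  0  1  2  4 31 22  2  0  0  0  0  0  0  0  0  1 31 25  7 16  5  2  0]
-20 84 [ 0  0  0  0  2  4  7 33  0  0  0  0  0  0  6 22 38 13  0  2  0  0  3  0]
-20 78 [ 0  0  0  0  1  3  3  1  0  0  0  0 16 23 33  5  0  0  0  0  0  1  2  0]
-20 72 [ 0  0  0  0  1  3  2  2  0  0  3 23 22  3  0  0  0  0  0  0  1  3  1  0]
-20 66 [ 0  0  0  0  2  4  3  2  0 45 84 35 49 31  9  5  4  7  3  0  3  4  2  0]
-95 96 [ 0  0 10 21 27  5  0  0  0  0  0  0  0  0  0  0  0  3 18 38 25 30 10  0]
-95 90 [ 0  0  0  1  0 26 17  0  0  0  0  0  0  0  0  0  4 32 14 10  7  4  0  0]
-95 84 [ 0  0  0  0  1  1  4 20  0  0  0  0  0  0  5 28 21  5  0  0  0  1  1  0]
-95 78 [ 0  0  0  0  0  0  0  0  0  0  0  0  6 32 17  4  1  0  0  0  0  0  0  0]
-95 72 [ 0  0  0  0  1  2  3  1  0  0  6 20 15  1  0  0  0  0  0  0  0  0  1  0]
-95 66 [ 0  0  0  0  0  0  0  6  0 61 53 32 31 30  8  0  0  1  0  0  0  0  0  0]
ring [-28.8  26.8  65. ] [28.  42.8 71. ]
```

View pics/c6.png

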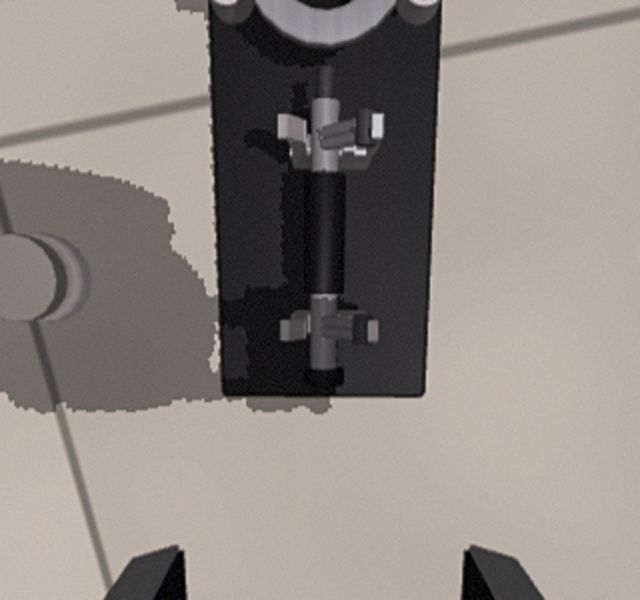

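The probe is seated: both jaws show closed over the rod (crop (345,130) and (345,328)), with the tip towards the ring. Next is the flask.

>>> drive_tool(rows=[[0.8,3,-0.6,0,0],[0.8,7,-1.5,0,0],[0.8,11,-2.4,0,0],[0.8,15,-3.3,0,0],[0.8,19,-4.1,0,0],[0.8,23,-5,0,0],[0.8,27,-5.9,0,0],[0.8,29.9,-6.6,0,0]])

```text
time: 11.78
tcp_pos: [514.5, 183.8, 192.4]
tool_rot: [[0.177, 0.984, -0.0], [0.984, -0.177, 0.001], [0.001, -0.0, -1.0]]
contact_force: [-0.6, 0.1, 0.4]
width: 75.0
gripper_force: 0.0
```

>>> drive_tool(rows=[[0.8,0,0,0,0],[0.8,0,0,0,0],[0.8,0,0,0,0],[0.8,0,0,0,0],[0.8,0,0,0,0],[0.8,0,0,0,0],[0.8,0,0,0,0],[0.8,0,0,0,0]])

```text
time: 12.45
tcp_pos: [515.4, 179.1, 192.5]
tool_rot: [[0.181, 0.984, -0.0], [0.984, -0.181, 0.0], [0.0, -0.0, -1.0]]
contact_force: [-0.4, -0.8, -0.0]
width: 75.7
gripper_force: 0.0
```

Run:
```python
from h import *
np.set_printoptions(precision=1,suppress=True)
grab('wrist','w7'); s=sense();print(s['tcp_pos'])
C=cloud('wrist','w7',0,640,0,330); k=C[(np.hypot(C[:,0]-515,C[:,1]-269)<60)]
for z0,z1 in((120,140),(110,119),(60,66),(18,28)):
  q=k[(k[:,2]>z0)&(k[:,2]<z1)];print(z0,len(q),q.min(0) if len(q) else '',q.max(0) if len(q) else '')
go(515,269,150,79.6)
```

```text
[515.4 179.3 192.5]
120 627 [505.4 260.4 120.6] [524.8 280.1 129. ]
110 494 [501.3 256.6 115.5] [528.5 284.1 119. ]
60 377 [496.  251.1  60. ] [533.6 289.3  65.6]
18 2570 [475.4 230.6  19.3] [555.  310.   25.3]
sh [ 8.8 -1.7  4.2] turn -0.0 from [515.4 179.3 192.5] 79.6
```

View pics/w7.png

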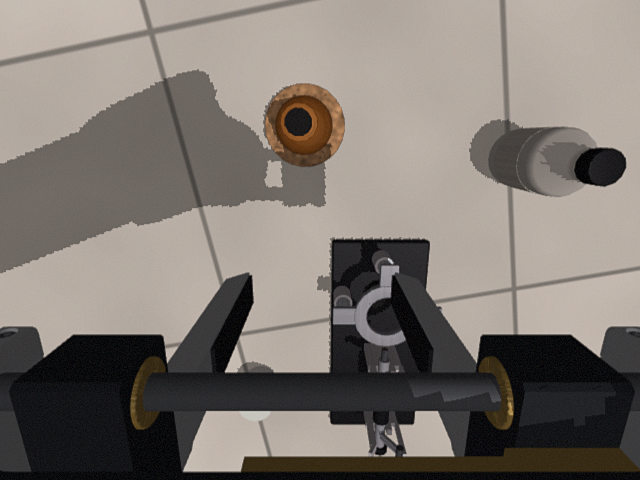

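The flask is upright in the cork ring at (300,122), and depth gives its axis at (515.1, 270.3).

>>> drive_tool(rows=[[0.8,3,-0.6,0,0],[0.8,6,-1.1,1,0],[0.8,8.2,-1.5,2,0],[0.8,8.95,-1.7,3.5,0],[0.8,8.95,-1.7,6,0],[0.6,8.95,-1.7,8.5,0],[0.4,8.95,-1.7,10.8,0],[0.3,8.95,-1.7,11.8,0]], grip_force=40)

```text
time: 13.17
tcp_pos: [513.5, 270.0, 71.8]
tool_rot: [[0.18, 0.984, -0.002], [0.984, -0.18, -0.002], [-0.003, -0.002, -1.0]]
contact_force: [-1.0, -0.7, -0.5]
width: 58.5
gripper_force: 0.0
```

>>> drive_tool(rows=[[0.2,0,0,0,0],[0,0,0,0,0],[0,0,0,0,0],[0,0,0,0,0],[0,0,0,0,0],[0,0,0,0,0],[0,0,0,0,0],[0,0,0,0,0]])

```text
time: 13.83
tcp_pos: [515.4, 271.1, 75.4]
tool_rot: [[0.18, 0.984, 0.001], [0.984, -0.18, 0.001], [0.001, 0.001, -1.0]]
contact_force: [0.4, -0.1, 7.1]
width: 26.1
gripper_force: 40.0
```

Run:
```python
from h import *
np.set_printoptions(precision=1,suppress=True)
grab('wrist','w8'); s=sense();print(s['tcp_pos'],s['contact_force'],s['moment'],s['width'],s['gripper_force'])
f=np.load('pics/w8.npz');R=f['R'];tp=f['pos']
W=cloud('wrist','w8',0,640,0,480);p=(W-tp)@R
k=p[(abs(p[:,0])<45)&(abs(p[:,1])<60)&(p[:,2]>-110)]
for z in range(-105,40,6):
  q=k[abs(k[:,2]-z)<3]
  if len(q): print(z,'worldz',round(tp[2]-z,1),len(q),'x',q[:,0].min(),q[:,0].max(),np.histogram(q[:,1],bins=[-60,-45,-30,-20,-15,-12,-9,0,9,12,15,20,30,45,60])[0])
```

```text
[515.3 271.1  75.4] [-0.3 -0.   8.1] [-0.   0.2  0. ] 26.076916518546202 40.002116560935974
-105 worldz 180.4 224 x -10.545414937834286 10.110132683758641 [ 0  0  0 59 51  0  0  0  0 53 61  0  0  0]
-99 worldz 174.4 355 x -9.745377858214026 10.196043365615328 [  0   0   0 124  51   0   0   0   0  56 124   0   0   0]
-93 worldz 168.4 636 x -2.4955777029768256 9.830167860687782 [  0   0   4 146 171   0   0   0   0 174 139   2   0   0]
-87 worldz 162.4 535 x -5.737697088080979 9.8482137619356 [  0   0  28 128 118   0   0   0   0 112 122  27   0   0]
-81 worldz 156.4 667 x -8.196524645116398 9.838828798056568 [  0   0 110 108 111   0   0   0   0 113 116 109   0   0]
-75 worldz 150.4 591 x -8.814703510476763 9.897817327397956 [  0   0  93  98  98   0   0   0   0 111  95  96   0   0]
-69 worldz 144.4 533 x -8.457079350732048 9.81587010381298 [ 0  0 94 92 90  0  0  0  0 80 91 86  0  0]
-63 worldz 138.4 471 x -8.311212846258785 9.944973986908886 [ 0  0 77 74 85  0  0  0  0 84 73 78  0  0]
-57 worldz 132.4 408 x -8.261162362562049 9.782492831766723 [ 0  0 65 64 73  0  0  0  0 74 63 69  0  0]

[... 1030 characters left out ...]
33664111529 [ 0  0  0  0  0  8 50 44  4  0  0  0  0  0]
9 worldz 66.4 443 x -8.783216692542972 15.92267668431569 [  0   0   0   0  56  55 112 118  65  37   0   0   0   0]
15 worldz 60.4 1215 x -15.80938168355684 20.185276489004476 [  0   0  12 188 149  77 188 183  80 145 187   6   0   0]
21 worldz 54.4 812 x -18.576274290994444 23.849040858167264 [  0   0 131  84  39  42 111 113  40  45  94 113   0   0]
27 worldz 48.4 483 x -20.07345228442458 25.807419593701496 [ 0  0 88 41 25 21 70 68 22 25 42 81  0  0]
33 worldz 42.4 220 x 2.7771123080425175 26.020054347893353 [ 0  0 28 23 12 13 37 37 14 10 20 26  0  0]
39 worldz 36.4 27 x 19.366899125661547 25.683013526043954 [0 0 0 1 2 3 9 8 2 2 0 0 0 0]
```

The flat finger faces are closing on the 28 mm lip, above the pads. I'll regrasp about 20 mm higher so the pads sit on the lip.

>>> drive_tool(rows=[[0.42,0,0,0,0],[0.42,0,0,0,0],[0.42,0,-0.05,-0.5,0],[0.42,0,-0.05,-1.3,0],[0.4,0,-0.05,-2,0],[0.4,0,-0.05,-2.1,0],[0.2,0,-0.05,-2.1,0],[0,0,-0.05,-2.1,0]], grip_force=50)

```text
time: 14.55
tcp_pos: [514.3, 270.8, 95.6]
tool_rot: [[0.18, 0.984, 0.0], [0.984, -0.18, 0.0], [0.0, 0.0, -1.0]]
contact_force: [-0.1, -0.3, -1.0]
width: 27.7
gripper_force: 1.2
```

>>> drive_tool(rows=[[0,0,0,0,0],[0,0,0,0,0],[0,0,0,0,0],[0,0,0,0,0],[0,0,0,-0.5,0],[0,0,0,-2,0],[0,0,0,-4,0],[0,0,0,-6,0]])

```text
time: 15.22
tcp_pos: [513.7, 270.2, 155.6]
tool_rot: [[0.18, 0.984, -0.001], [0.984, -0.18, -0.001], [-0.002, -0.001, -1.0]]
contact_force: [-0.5, 0.1, -1.0]
width: 18.7
gripper_force: 69.6
```

Run:
```python
from h import *
np.set_printoptions(precision=1,suppress=True)
grab('wrist','w9'); s=sense();print(s['tcp_pos'],s['contact_force'],s['moment'],s['width'],s['gripper_force'])
f=np.load('pics/w9.npz');R=f['R'];tp=f['pos']
W=cloud('wrist','w9',0,640,0,480);p=(W-tp)@R
k=p[(abs(p[:,0])<45)&(abs(p[:,1])<60)&(p[:,2]>-110)]
for z in range(-45,100,6):
  q=k[abs(k[:,2]-z)<3]
  if len(q): print(z,'worldz',round(tp[2]-z,1),len(q),'x',q[:,0].min(),q[:,0].max(),np.histogram(q[:,1],bins=[-60,-45,-30,-20,-15,-12,-9,0,9,12,15,20,30,45,60])[0])
```

```text
[515.5 271.1 159.6] [2.6 0.1 3.1] [ 0.1 -0.1 -0. ] 18.166380909540155 69.6578847616911
-45 worldz 200.6 290 x -8.246774514817664 9.740968138343334 [ 0  0 12 55 33 44  0  0 48 30 54 14  0  0]
-39 worldz 194.6 293 x -7.860020252958301 9.586785478396674 [ 0  0 10 49 29 56  0  0 57 30 51 11  0  0]
-33 worldz 188.6 927 x -9.073783691575027 9.842601735917158 [  0   0   8  43  26  44 329 350  51  27  39  10   0   0]
-27 worldz 182.6 597 x -9.499710711017526 9.964384682999905 [  0   0   1  23  24  42 222 201  37  24  23   0   0   0]
-21 worldz 176.6 461 x -12.214916256239981 14.203143300401608 [  0   0   0   0   5  26 202 197  27   4   0   0   0   0]
-15 worldz 170.6 3 x 11.575634210413474 13.22564020730547 [0 0 0 0 0 0 3 0 0 0 0 0 0 0]
-9 worldz 164.6 64 x 6.606279722165599 11.241014999121735 [ 0  0  0  0  0  0 28 36  0  0  0  0  0  0]
-3 worldz 158.6 108 x 3.7478617401315266 11.111639376286496 [ 0  0  0  0  0  3 50 49  6  0  0  0  0  0]
3 worldz 152.6 106 x 3.280187050799309 11.29881180635037 [ 0  0  0  0  0  4 46 47  9  0  0  0  0  0]
9 worldz 146.6 98 x 2.1188223040612066 11.293842477908
[... 299 characters left out ...]
883358701 [ 0  0  0  0  0  3 33 33  9  0  0  0  0  0]
33 worldz 122.6 950 x -11.870179798399095 19.550265470024318 [  0   0   0  48 120 106 174 174  71 147 110   0   0   0]
39 worldz 116.6 945 x -15.432826082028992 23.330392359383907 [  0   0  67 181  62  44 117 119  36  46 152 121   0   0]
45 worldz 110.6 548 x -17.119075907873857 26.1892105743793 [  0   0  90  53  25  24  72  70  24  25  51 114   0   0]
51 worldz 104.6 249 x -18.14851288595629 26.994486552792782 [ 0  0 40 27 14 11 38 34 13 14 20 38  0  0]
57 worldz 98.6 74 x 1.7156138068744278 26.82748391668104 [ 0  0  9  6  3  5 14 15  4  3  6  9  0  0]
63 worldz 92.6 12 x 23.29205469434736 26.419246261821694 [0 0 0 0 0 2 5 3 2 0 0 0 0 0]
```

>>> drive_tool(rows=[[0,-1,0.5,-1.5,0],[0,-3.5,1.6,-2.2,0],[0,-6.5,2.9,-2.2,0],[0,-9.5,4.2,-2.2,0],[0,-12.5,5.6,-2.2,0],[0,-15.5,6.9,-2.2,0],[0,-17.7,7.9,-2.2,0],[0,-18.6,8.3,-2.2,0]])

```text
time: 15.93
tcp_pos: [562.7, 68.7, 177.5]
tool_rot: [[0.184, 0.983, -0.0], [0.983, -0.184, -0.001], [-0.001, 0.0, -1.0]]
contact_force: [-0.5, -0.2, -1.5]
width: 18.3
gripper_force: 69.6
```

>>> drive_tool(rows=[[0,0,0,0,0],[0,0,0,0,0],[0,0,0,0,0],[0,0,0,0,0],[0,0,0,0,0],[0,0,0,0,0],[0,0,0,0,0],[0,0,0,0,0]])

```text
time: 16.6
tcp_pos: [562.4, 73.1, 177.5]
tool_rot: [[0.18, 0.984, -0.0], [0.984, -0.18, 0.0], [0.0, -0.0, -1.0]]
contact_force: [-0.1, 0.2, -1.2]
width: 18.1
gripper_force: 69.6
```

Run:
```python
from h import *
np.set_printoptions(precision=1,suppress=True)
grab('wrist','wa'); s=sense();print(s['contact_force'],s['width'],s['gripper_force'])
f=np.load('pics/wa.npz');R=f['R'];tp=f['pos'];W=cloud('wrist','wa',0,640,0,480);p=(W-tp)@R
k=p[(abs(p[:,0])<45)&(abs(p[:,1])<40)]
for z in (-33,-21,-3,9,21,39,51):
  q=k[abs(k[:,2]-z)<3];print(z,q[:,:2].min(0),q[:,:2].max(0))
t=np.radians(10.4)
y=np.array([np.sin(t),np.cos(t),0]);x=np.array([y[1],-y[0],0]);o=np.array([553,13.1,0])
L=W-o;L=np.c_[L@x,L@y,L[:,2]];r=L[(abs(L[:,2]-69)<3)&(abs(L[:,0])<60)&(L[:,1]>15)&(L[:,1]<125)];print('ring',len(r),r.min(0),r.max(0))
u=r[np.hypot(r[:,0],r[:,1]-61)<38]; n=r[np.hypot(r[:,0],r[:,1]-61)>40]
for q in (u,n):
  if len(q): print(len(q),q.min(0),q.max(0))
go(563.6,73.4,150,79.6)
```

```text
[-0.2 -0.5 -1.7] 18.148347762505384 69.59989849012345
-33 [ -9.  -20.8] [ 9.8 21. ]
-21 [-10.5 -13. ] [13.9 13.6]
-3 [ 4.1 -9.8] [11.3 10.4]
9 [  2.5 -10.3] [11.2 11. ]
21 [  2.9 -10. ] [11.3 11. ]
39 [-15.3 -22.5] [23.7 24. ]
51 [-18.2 -25.5] [27.  27.3]
ring 2825 [-55.6  51.4  66. ] [ 54.3 115.5  71.2]
1654 [-37.9  51.4  66.1] [37.7 98.5 71.2]
1040 [-55.6  51.9  66. ] [ 54.3 115.5  70.2]
sh [0.1 0.1 2.8] turn 0.001 from [562.3  73.1 177.5] 79.64
```

>>> drive_tool(rows=[[0,0,0,0.8,0],[0,0,0,1.8,0],[0,0,0,2.6,0],[0,0,0,3.2,0],[0,0,0,3.6,0],[0,0,0,4,0],[0,0,0,4.4,0],[0,0,0,4.4,0]])

```text
time: 17.32
tcp_pos: [562.5, 72.9, 133.1]
tool_rot: [[0.18, 0.984, 0.0], [0.984, -0.18, -0.0], [-0.0, 0.0, -1.0]]
contact_force: [-1.2, 0.7, 6.1]
width: 18.5
gripper_force: 71.1
```

>>> drive_tool(rows=[[0,0,0,0.2,0],[0,0,0,0.4,0],[0,0,0,0.6,0],[0,0,0,0.8,0],[0,0,0,0.8,0],[0,0,0,0.8,0],[0,0,0,0.8,0],[0,0,0,0.8,0]])

```text
time: 17.98
tcp_pos: [562.8, 73.0, 126.1]
tool_rot: [[0.18, 0.984, 0.001], [0.984, -0.18, 0.0], [0.001, 0.001, -1.0]]
contact_force: [-1.3, 0.4, 7.7]
width: 18.2
gripper_force: 71.6
```

>>> drive_tool(rows=[[0,0,0,0.15,0],[0,0,0,0.3,0],[0,0,0,0.45,0],[0,0,0,0.6,0],[0,0,0,0.6,0],[0,0,0,0.6,0],[0,0,0,0.6,0],[0,0,0,0.6,0]])

```text
time: 18.65
tcp_pos: [562.9, 73.0, 120.2]
tool_rot: [[0.18, 0.984, 0.001], [0.984, -0.18, 0.001], [0.001, 0.001, -1.0]]
contact_force: [-1.6, 1.2, 10.9]
width: 18.4
gripper_force: 72.1
```

>>> drive_tool(rows=[[0,0,0,0.05,0],[0,0,0,0.1,0],[0,0,0,0.1,0],[0,0,0,0.1,0],[0,0,0,0.1,0],[0,0,0,0.1,0],[0,0,0,0.1,0],[0,0,0,0.1,0]])

```text
time: 19.32
tcp_pos: [562.9, 73.0, 119.2]
tool_rot: [[0.18, 0.984, 0.001], [0.984, -0.18, 0.001], [0.001, 0.001, -1.0]]
contact_force: [-1.9, 0.5, 10.5]
width: 18.3
gripper_force: 72.1
```

Run:
```python
from h import *
np.set_printoptions(precision=1,suppress=True)
grab('wrist','wb');s=sense();print(s['contact_force'],s['width'],s['tcp_pos'])
f=np.load('pics/wb.npz');R=f['R'];tp=f['pos'];W=cloud('wrist','wb',0,640,0,480);p=(W-tp)@R
k=p[(abs(p[:,0])<45)&(abs(p[:,1])<40)]
for z in (-33,-27,-21,-3,9,21,39,51):
  q=k[abs(k[:,2]-z)<3];print(z,q[:,:2].min(0),q[:,:2].max(0))
t=np.radians(10.4)
y=np.array([np.sin(t),np.cos(t),0]);x=np.array([y[1],-y[0],0]);o=np.array([553,13.1,0])
L=W-o;L=np.c_[L@x,L@y,L[:,2]]
q=L[(abs(L[:,0]+.6)<54)&(abs(L[:,0]+.6)>40)&(abs(L[:,1]-61)<6)&(L[:,2]>25)];print('lug z',np.percentile(q[:,2],[5,50,95]),len(q))
im=cv2.imread('pics/wb.png')[60:480,:];cv2.imwrite('pics/cb.png',im)
```

```text
[-1.2  0.7 11.1] 18.005223686201752 [562.9  73.  119.3]
-33 [ -9.1 -21. ] [ 9.9 21. ]
-27 [ -9.5 -20.3] [10.3 20.4]
-21 [-11.2 -13.5] [13.9 15.2]
-3 [ 4.8 -9.7] [11.   9.9]
9 [  3.4 -10.3] [11.2 10.4]
21 [  2.1 -10.2] [11.3 10.9]
39 [-15.7 -22.4] [23.9 23.9]
51 [-13.5 -25.4] [26.9 26.4]
lug z [45.2 46.4 47.6] 509
```

View pics/cb.png

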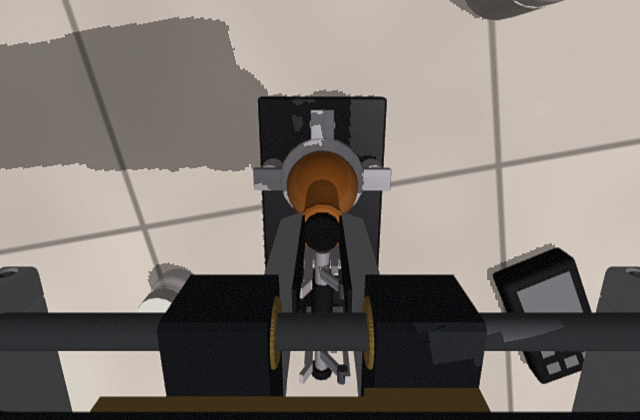

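The lugs now read 46 mm, so the ring is on its stop with about 11 N of push. The flask is upright and centred in the ring at (322,182), and the probe is still clipped at (322,300). I'll hand in.

```bash
python3 -c "
from station import *
print(job_done())"
```

```text
the job is handed in; nothing more can be done
None
```

The job is handed in at about 19 s of the 59 s allowed: the probe is clipped under both closed jaws with its tip towards the cradle, and the flask is held upright in the ring, pressed down to its stop at about 11 N. The verdict was not shown to me.

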